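# Load a roller-lever switch into the tester and work it to the click

## Task

Take the switch with the roller lever out of the black pocket tray, stand it upright in the nest of the switch tester, settled down on the nest floor, and let go. Then press its roller down gently just until the switch clicks, with no overtravel, hold it for a moment, and let the lever come back up, leaving the switch in the nest. Handle the switch by its body, not by its lever, set it down rather than drop it into the nest, and leave everything else in its place.

Things in the scene. Friction and masses are not known exactly. Their poses are not given: they have to be found in the camera images.
- switch: Switch to test, about 90 g: beige body 56 mm long (x) x 18 wide (y) x 28 tall (z), origin at the centre of its underside; steel lever on top, hinged at x = -25, z = 31, with a black roller, roller top 48 mm up; the only one with a roller. In its pocket only its 56 mm length can be gripped (at the ends), in the nest only its 18 mm sides: set it down on the bare bench (z = 0) and take it again.
- roller (a point): Centre of the black roller on the switch's lever: 10 mm diameter, 7 mm wide, axis along the switch's y. With the lever free it lies 9 mm along the switch's +x from the body's centre and 43 mm above its underside. Pressed straight down, e.g. with shut fingertips.
- lever (a joint): Angle of the roller lever, rad: 0 = free (up), grows as the roller is pressed down; lever arm 34 mm (0.1 rad = 3.4 mm at the roller). Sprung back: 1.5 N at the roller to start, then 0.8 N more per mm. The switch clicks at 0.12 (4 mm down, about 4.7 N). Beyond 0.24 (8 mm, about 7.9 N) it is overtravelled and spoilt; hard stop at 0.30.
- roller_arm: The switch's steel lever (9.5 mm wide, 1.2 mm thick) with its roller; origin on the hinge axis, 25 mm towards the switch's -x and 31 mm above its underside, axes as the switch's when the lever is free. Not to be gripped; it bears 15 N at most.
- tray: Fixed black moulded tray 190 x 124 x 32 mm, origin at the centre of its underside. Four pockets at x = -66, -22, 22, 66 mm, 108 long along y, floor at z = 4, walls flush with the switch bodies' tops. The middle 36 mm is 22 mm wide and holds an upright switch (length along y) with 2 mm play; both ends are finger notches 36 x 36 mm. The switches' order varies.
- tester: Switch tester: pale desktop console, fixed, on the left or right of the tray, origin at the bench below its nest. Deck 40 mm high from x = -58 to 70, y = -85 to 85 mm; behind it (+x) a sloped display panel rises to 102 mm at x = 95 to 142. The nest is on the deck, see nest. The bench between tray and tester, nearer the robot, is free.
- nest (a point): Centre of the nest's floor, 44 mm above the bench, axes as the tester's. The switch stands here upright, length along y, either way round. Contact heads 38 mm tall, 14 thick, 36 wide at its ends (inner faces y = +-32, flared outward 5 mm above z = 26); side guides 14 mm tall (inner faces x = +-12.5, flared 3 mm above z = 8) reach 8 mm in from each head: the middle 48 mm is open.
- pin_switch: Bystander in the tray: same body, only a small black plunger pin on top, no lever. Origin at the centre of its underside.
- nose_switch: Bystander in the tray: same body, with a round steel threaded nose 21 mm high on top, no lever. Origin at the centre of its underside.
- blade_switch: Bystander in the tray: same body, with a long straight bare blade lever and no roller, to 39 mm above its underside. Origin at the centre of its underside.
- dome_a: Bystander: shiny round dome module, 44 mm diameter, 33 mm high, standing on the bench between or beyond tray and tester; origin at the centre of its underside.
- dome_b: Bystander: another such dome module, 44 mm diameter, 33 mm high, at the left front of the bench; origin at the centre of its underside.
- driver: Bystander: screwdriver 170 mm long lying along its x at the right front of the bench; origin under its middle.
- jar: Bystander: white jar, 56 mm diameter, 70 mm high, beyond the tray and tester; origin at the centre of its underside.
- scanner: Bystander: black hand-held code scanner lying flat, about 150 x 66 x 36 mm, at the far left; origin under its middle.
Not all that is in view belongs to the job. There is more than one size of the tray; the one meant has the size given above.

How it is judged:
On the way, in this order (a step that is already met when the one before it is completed fails the run):
1. the roller-lever switch stands in the nest, down on its floor, let go, its lever free (x of switch in the frame of nest between -0.005 and 0.005 m and y of switch in the frame of nest between -0.005 and 0.005 m and z of switch in the frame of nest below 0.003 m and angle between switch's own z axis and vertical below 0.1 rad and contact force between the fingers and switch below 0.2 N and value of joint lever below 0.05 rad), for 0.2 s.
2. in the nest, its roller is pressed past the click (lever over 0.12 rad) and held there a moment (horizontal distance between switch and nest below 0.007 m and z of switch in the frame of nest below 0.004 m and value of joint lever above 0.12 rad and contact force between the fingers and roller_arm above 0.5 N), for 0.15 s.
At the end, for the whole second after the job is handed in: The roller-lever switch stands upright (within 0.1 rad) and at rest in the tester's nest, within 5 mm of its centre each way and within 3 mm of its floor, its lever back up (under 0.05 rad) (x of switch in the frame of nest between -0.005 and 0.005 m and y of switch in the frame of nest between -0.005 and 0.005 m and z of switch in the frame of nest below 0.003 m and angle between switch's own z axis and vertical below 0.1 rad and linear speed of switch below 0.02 m/s and value of joint lever below 0.05 rad); the robot touches nothing.
It fails at once if the lever is overtravelled (beyond 0.24 rad) (value of joint lever above 0.24 rad).
It fails at once if the lever or roller is gripped or forced (over 15 N from the fingers) (contact force between the fingers and roller_arm above 15 N).
It fails at once if the switch is dropped into the nest (over the nest, lower than 30 mm above its floor, moving faster than 0.4 m/s) (horizontal distance between switch and nest below 0.02 m and z of switch in the frame of nest below 0.03 m and linear speed of switch above 0.4 m/s).
It fails at once if another switch is moved more than 20 mm (distance of any of pin_switch, nose_switch, blade_switch from where it was at the start of the episode above 0.02 m).
It fails at once if a bystander on the bench is moved more than 30 mm (distance of any of dome_a, dome_b, driver, jar, scanner from where it was at the start of the episode above 0.03 m).
It also fails if it takes over 69 s, if anything falls off the work surface, if the arm or the gripper's body presses on something with over 40 N, if the wrist force passes 120 N, or if a joint passes its speed limit or range.

## Robot

A 7-joint arm with a two-finger parallel gripper is mounted at the origin on the work surface. World frame = base frame: x ahead of the robot, y to its left, z up, the work surface at z = 0. Lengths are in m, angles in rad, forces in N, time in s.
With the tool pointing down it reaches from about 0.425 to 0.875 m from the base axis. Payload 4.7 kg.
Tool frame: the origin (TCP) lies on the centre line of the jaws, within the pads' length; the fingertips stand 19 mm ahead of it and the grasp point (between the pads) is the TCP; x points along the fingers, z is the direction in which the jaws open and shut, and the axes are right-handed (so a half turn about x gives the same grasp; the last joint's range is limited). The gripper opens to 87 mm and grips with 3 to 60 N. Pads are 19 mm wide; open, the fingers measure 117 mm over their backs; the gripper's body (75 mm by 190 mm) begins 51 mm behind the grasp point.
Start: joints at [1.236, 0.321, -0.07, 1.45, 0.023, 1.371, -0.057], TCP at [0.222, -0.611, 0.242] pointing down, gripper open.
Joint ranges: [-2.86, 2.86], [-0.3, 2.09], [-1.38, 1.24], [0.06, 2.45], [-1.56, 4.7], [0.09, 2.05], [-2.69, 2.69]. Speed limits (rad/s): [2.57, 2.57, 3.14, 3.14, 3.14, 3.14, 3.14].

## Interface

Orientations are given as a rotation vector (axis times angle).
In Python, from bench import get_state, get_image, camera_info, close_job gives the robot as it stands.
- The arm moves only by the tool jog_arm, never from a script. Its argument "targets" is a list of rows, each a list of 7 numbers: the turn, a rotation vector about the tool's x, y, z in degrees, then the shift along the tool's x, y, z in cm, then the finger opening in cm, from 0 to 8.7. In form: [[wx, wy, wz, tx, ty, tz, jaw], ...]. A call has 1 to 10 rows; each row shifts and turns the commanded pose from where the row before left it, along the tool's axes as they then stand; what a row does not reach is not made up. A row lasts 1/8 s, in which the tool goes at most 62.5 mm and 10.7 degrees, less where a joint would pass 70% of its speed; a pose out of reach is approached as far as the arm can. A call is refused whole if a number of a shift passes 6.25 or a number of a turn 10.7, either way. A call with a gripper value outside its range is refused whole. The fingers move at their own pace and stop on an object; "squeeze" is the grip in N (left out, the last holds). Time passes only in rows, so rows that do not move let the fingers close. It gives the time, the measured TCP pose, the force and the opening at its end, in the units of the state.
- get_state(): the state, without advancing time (a new reading comes with each control period).
- get_image(name): name is "scene" or "top"; returns (picture, depth): 400x640x3 uint8, red, green, blue; 400x640 float32, m along the optical axis (not along the pixel's ray), 0 where there is no reading.
- camera_info(name): a dict with "intrinsics" (3x3 intrinsics, pixels), "world_from_camera" (4x4, takes a point from camera to world coordinates). Camera axes: x right, y up, looking along -z (the intrinsics and any distortion apply to the point x, -y, -z); pixel columns grow to the right and rows downward; lengths in m; the calibration is good to about 2 mm. A picture is of the moment at which its call begins. camera_info takes no time and is no camera call.
- close_job(): hands the job in, once; it reports no verdict.
The state is a dict: "time": time; "joint_positions": joint angles; "qd": joint speeds; "joint_torque": joint torques, N m; "position": TCP position; "tool_rot": TCP orientation; "ft_force": force on the tool from outside, world axes, zero at the start; "torque": the same for the moment, N m; "grip_width": opening from 0.0 (shut) to 1.0 (fully open).
Only numpy, scipy, OpenCV 4.12 (cv2) and the standard library are available. Lean on these libraries where they do the work, as an engineer would, in place of code of your own. Each camera call takes 0.05 s, during which the arm holds its last target.

## Working session

There is one attempt and no reset: what is moved stays moved. The work goes in short steps, Python scripts to look and compute and a tool call to move; the robot and the scene stay as the last step left them, time stands still between calls to the robot, and variables do not carry over. Pictures are saved under pics/ and viewed, and the job is handed in when it is done.

Besides the shell and the picture viewer there is one more tool, called after "Call:" by a JSON object that holds its "op" and its "data". jog_arm: Moves the arm, as the interface text tells. Its arguments: {"type":"object","properties":{"targets":{"type":"array"},"squeeze":{"type":"number"}},"required":["targets"]}

```bash
ls; mkdir -p pics
python3 - <<'E'
from bench import *
import cv2,numpy as np
print(get_state())
for n in("scene","top"):
    p,d=get_image(n); cv2.imwrite(f"pics/{n}0.png",p[:,:,::-1]); np.save(f"{n}0.npy",d); print(n,camera_info(n))
E
```

```text
pics
{'time': 0.0, 'joint_positions': array([ 1.23609571,  0.32181327, -0.07009108,  1.4516855 ,  0.0226159 ,
        1.37078426, -0.05690249]), 'qd': array([-0.00078277, -0.00016581, -0.0013801 , -0.00031969,  0.00026609,
        0.00050773,  0.0012618 ]), 'joint_torque': array([-1.06649820e-04, -4.91288853e+01, -4.03957246e-01, -3.12527061e+01,
       -6.38999976e-02,  4.36241738e-02,  1.89007865e-04]), 'position': array([ 0.22192719, -0.61038883,  0.24046258]), 'tool_rot': array([ 0.94955492,  1.35593785, -0.94790415]), 'ft_force': array([-0.3021372 , -0.16126316,  0.58130694]), 'torque': array([ 0.01549727, -0.0111114 , -0.02423928]), 'grip_width': 1.0000417210618573}
scene {'intrinsics': array([[496.78814284,   0.        , 313.01888501],
       [  0.        , 496.78814284, 201.62015592],
       [  0.        ,   0.        ,   1.        ]]), 'world_from_camera': array([[ 7.85195769e-01, -3.77165082e-01,  4.91135527e-01,
         1.31437924e+00],
       [ 6.19247600e-01,  4.78395928e-01, -6.22631308e-01,
        -9.19664037e-01],
       [-1.22448003e-04,  7.93021965e-01,  6.09193030e-01,
         1.01004096e+00],
       [ 0.00000000e+00,  0.00000000e+00,  0.00000000e+00,
         1.00000000e+00]])}
top {'intrinsics': array([[435.3779497 ,   0.        , 312.56563899],
       [  0.        , 435.3779497 , 198.24697649],
       [  0.        ,   0.        ,   1.        ]]), 'world_from_camera': array([[ 3.30615143e-02,  9.74590637e-01, -2.21540126e-01,
         2.85385796e-01],
       [-9.99453307e-01,  3.22733113e-02, -7.17780947e-03,
         3.50645219e-02],
       [ 1.54407547e-04,  2.21656321e-01,  9.75124839e-01,
         1.22510539e+00],
       [ 0.00000000e+00,  0.00000000e+00,  0.00000000e+00,
         1.00000000e+00]])}
```

View pics/scene0.png

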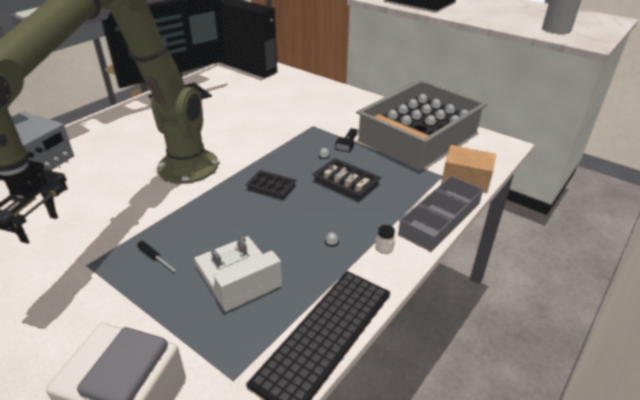

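View pics/top0.png

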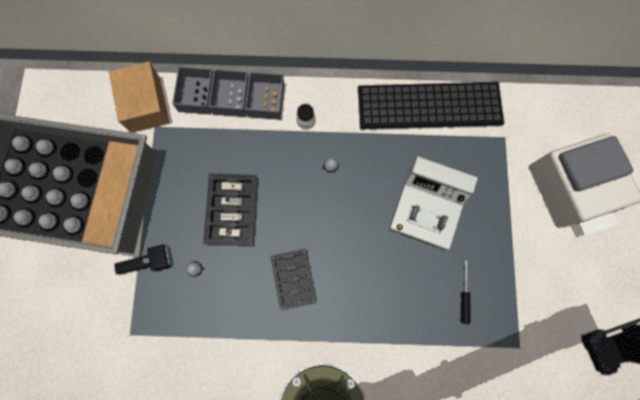

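The scene shows two trays: a filled one at top (231,210), and a smaller empty one at top (293,279). The filled one holds the switches. The tester is at top (433,203). I'll enlarge both.

```bash
cat > h.py <<'E'
import numpy as np, cv2
from bench import *
CI={}
def ci(n):
    if n not in CI: CI[n]=camera_info(n)
    return CI[n]
def ray(n,u,v):
    c=ci(n);K=np.array(c["intrinsics"]);T=np.array(c["world_from_camera"])
    r=np.array([(u-K[0,2])/K[0,0],-(v-K[1,2])/K[1,1],-1.0])
    return T[:3,3],T[:3,:3]@r
def atz(n,u,v,z):
    o,r=ray(n,u,v); return o+r*((z-o[2])/r[2])
def proj(n,P):
    c=ci(n);K=np.array(c["intrinsics"]);T=np.array(c["world_from_camera"])
    p=T[:3,:3].T@(np.array(P)-T[:3,3]); return K[0,2]+K[0,0]*p[0]/-p[2],K[1,2]-K[1,1]*p[1]/-p[2]
def crop(img,x0,y0,w,h,s,out):
    cv2.imwrite(out,cv2.resize(img[y0:y0+h,x0:x0+w],None,fx=s,fy=s,interpolation=cv2.INTER_CUBIC))
E
python3 - <<'E'
from h import *
t=cv2.imread("pics/top0.png");s=cv2.imread("pics/scene0.png")
crop(t,195,165,75,90,6,"pics/c1.png");crop(t,380,150,100,100,6,"pics/c2.png")
crop(s,305,150,85,55,9,"pics/c3.png");crop(s,190,220,100,90,6,"pics/c4.png")
print([np.round(atz("top",*p,0),3) for p in[(231,210),(293,279),(433,203)]])
E
```

```text
[array([0.521, 0.277, 0.   ]), array([0.333, 0.091, 0.   ]), array([ 0.561, -0.303,  0.   ])]
```

View pics/c1.png

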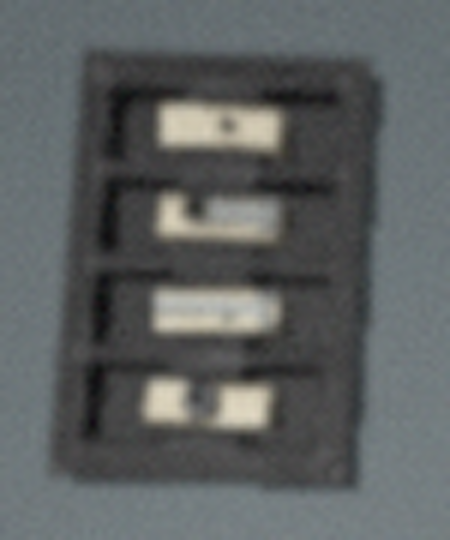

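View pics/c2.png

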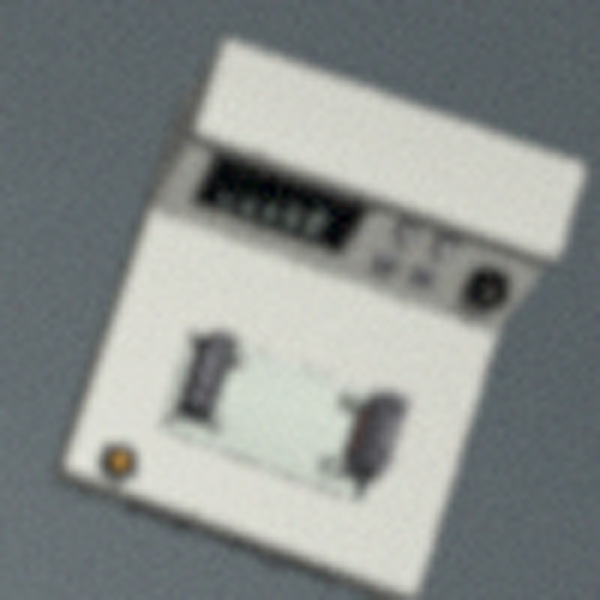

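View pics/c3.png

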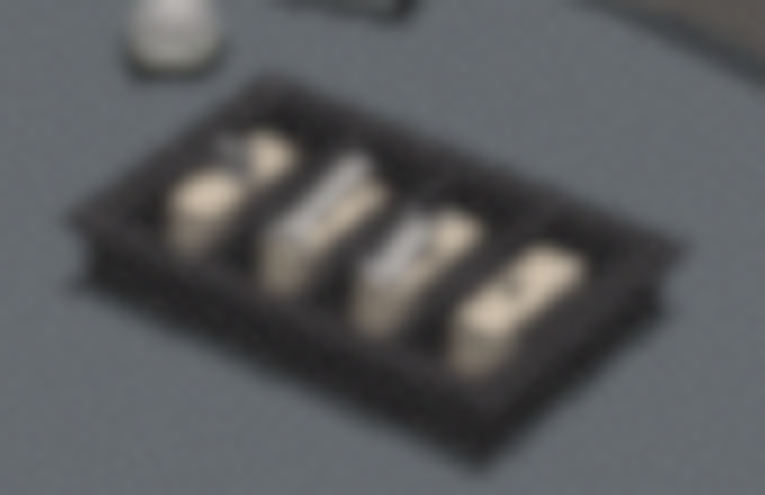

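View pics/c4.png

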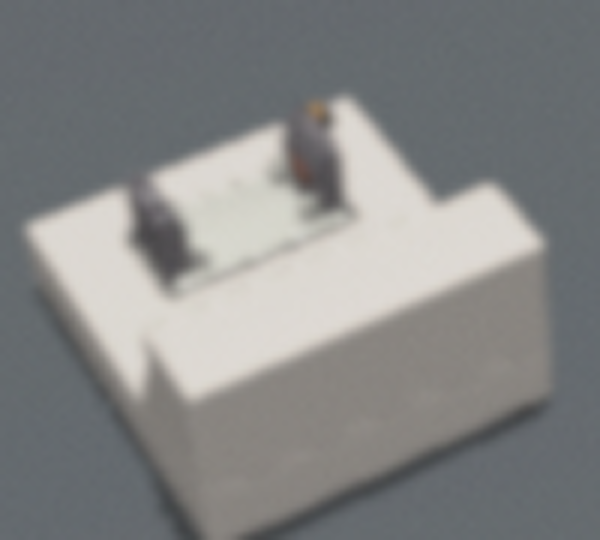

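Top view tray candidates: plain body with a dot at (232,186) is the pin switch. Steel lever ending in a black roller at (227,200) is the roller switch, hinge to the right (-y). Full-length bare blade at (231,217) is the blade switch. Round grey nose at (228,232) is the nose switch. Scene crop agrees, with the black roller at (352,177). The target is the second one from the far end. Next I measure poses from depth and colour.

```bash
cat > cloud.py <<'E'
from h import *
def cloud(n,d):
    c=ci(n);K=np.array(c["intrinsics"]);T=np.array(c["world_from_camera"])
    v,u=np.mgrid[0:400,0:640]
    P=np.stack([(u-K[0,2])/K[0,0]*d,-(v-K[1,2])/K[1,1]*d,-d],-1)
    return P@T[:3,:3].T+T[:3,3]
E
python3 - <<'E'
from cloud import *
for n in("top","scene"):
    C=cloud(n,np.load(f"{n}0.npy")); 
    img=cv2.imread(f"pics/{n}0.png").astype(int)
    X,Y,Z=C[...,0],C[...,1],C[...,2]
    # beige mask in tray region
    reg=(abs(X-.53)<.12)&(abs(Y-.27)<.09)
    bg=reg&(img[...,2]>150)&(img[...,2]-img[...,0]>20)
    nl,L,st,ce=cv2.connectedComponentsWithStats(bg.astype(np.uint8))
    for i in range(1,nl):
        if st[i,4]>30:
            m=L==i; xy=C[m]; 
            r=cv2.minAreaRect(np.argwhere(m)[:,::-1].astype(np.float32))
            print(n,ce[i].round(1),st[i],np.median(xy,0).round(4),r)
    # nesting tester: z percentiles
    t=(abs(X-.57)<.13)&(abs(Y+.3)<.13)
    h,e=np.histogram(Z[t],bins=np.arange(-.01,.12,.005)); print(dict(zip(e.round(3),h)))
    h,e=np.histogram(Z[reg],bins=np.arange(-.01,.12,.005)); print(dict(zip(e.round(3),h)))
    m=t&(abs(Z-.041)<.006)
    pts=C[m][:,:2].astype(np.float32)
    print("deck",len(pts),cv2.minAreaRect(pts*1000))
    m=t&(Z>.096)
    print("panel top",cv2.minAreaRect((C[m][:,:2]*1000).astype(np.float32)))
    m=t&(Z>.07)&(Z<.088)&(img.sum(-1)<330)
    print("heads",m.sum(),C[m].mean(0))
E
```

```text
top [230.9 185.6] [222 183  19   7 103] [0.5856 0.2766 0.0307] ((230.9949188232422, 185.57107543945312), (18.31049156188965, 5.842257976531982), 4.085616588592529)
top [226.7 201.9] [222 198  15   7  34] [0.5367 0.2896 0.0301] ((229.0413818359375, 201.0034637451172), (14.36686897277832, 5.148819923400879), 4.763641834259033)
top [222.1 231.6] [219 229   7   6  33] [0.453  0.2905 0.0316] ((222.0, 231.5), (5.0, 6.0), 90.0)
top [235.3 232.1] [232 229   8   7  43] [0.4539 0.2541 0.0305] ((235.28375244140625, 232.29730224609375), (7.233555316925049, 5.753964424133301), 9.462322235107422)
{np.float64(-0.01): np.int64(87), np.float64(-0.005): np.int64(1523), np.float64(0.0): np.int64(1247), np.float64(0.005): np.int64(49), np.float64(0.01): np.int64(30), np.float64(0.015): np.int64(20), np.float64(0.02): np.int64(39), np.float64(0.025): np.int64(20), np.float64(0.03): np.int64(159), np.float64(0.035): np.int64(1366), np.float64(0.04): np.int64(1075), np.float64(0.045): np.int64(195), np.float64(0.05): np.int64(92), np.float64(0.055): np.int64(91), np.float64(0.06): np.int64(118), np.float64
[... 2761 characters left out ...]
0.045): np.int64(7), np.float64(0.05): np.int64(4), np.float64(0.055): np.int64(0), np.float64(0.06): np.int64(0), np.float64(0.065): np.int64(0), np.float64(0.07): np.int64(0), np.float64(0.075): np.int64(0), np.float64(0.08): np.int64(0), np.float64(0.085): np.int64(0), np.float64(0.09): np.int64(0), np.float64(0.095): np.int64(0), np.float64(0.1): np.int64(0), np.float64(0.105): np.int64(0), np.float64(0.11): np.int64(0)}
deck 1286 ((548.8742065429688, -286.38812255859375), (169.09327697753906, 203.8115997314453), 70.75037384033203)
panel top ((620.7864990234375, -311.2904968261719), (168.7954864501953, 52.076236724853516), 70.46833038330078)
heads 48 [ 0.51548701 -0.26411541  0.07647184]
```

```bash
cat > fit.py <<'E'
from h import *
from scipy.optimize import least_squares
def cp(x0,y0,s,X,Y): return x0+(X+.5)/s-.5,y0+(Y+.5)/s-.5
def fit(obs,g):
    def f(q):
        c,s=np.cos(q[2]),np.sin(q[2]); r=[]
        for n,uv,P in obs:
            r+=list(np.array(proj(n,[q[0]+c*P[0]-s*P[1],q[1]+s*P[0]+c*P[1],P[2]]))-uv)
        return r
    o=least_squares(f,g,loss="soft_l1"); return o.x,np.array(f(o.x)).reshape(-1,2)
E
python3 - <<'E'
from fit import *
a=lambda X,Y:cp(195,165,6,X,Y); b=lambda X,Y:cp(380,150,6,X,Y); c=lambda X,Y:cp(305,150,9,X,Y); d=lambda X,Y:cp(190,220,6,X,Y)
T=[("top",a(88,52),(.095,.062,.032)),("top",a(380,62),(.095,-.062,.032)),("top",a(355,487),(-.095,-.062,.032)),("top",a(52,475),(-.095,.062,.032)),
("scene",c(70,215),(-.095,-.062,.032)),("scene",c(482,410),(.095,-.062,.032)),("scene",c(690,245),(.095,.062,.032)),("scene",c(270,72),(-.095,.062,.032))]
N=[("top",b(228,38),(.142,.085,.102)),("top",b(585,165),(.142,-.085,.102)),("top",b(560,262),(.095,-.085,.102)),("top",b(192,137),(.095,.085,.102)),("top",b(62,472),(-.058,.085,.04)),("top",b(412,597),(-.058,-.085,.04)),
("scene",d(25,230),(-.058,-.085,.04)),("scene",d(350,97),(-.058,.085,.04)),("scene",d(195,400),(.142,-.085,.102)),("scene",d(545,245),(.142,.085,.102)),("scene",d(150,335),(.095,-.085,.102)),("scene",d(490,182),(.095,.085,.102))]
for O,g in((T,[.52,.277,-.05]),(N,[.507,-.27,-.33])):
    for k in(None,"top","scene"):
        q,r=fit([o for o in O if k in(None,o[0])],g); print(k,q.round(4),np.degrees(q[2]).round(2),r.round(1).tolist() if k is None else "")
E
```

```text
None [ 0.521   0.2694 -0.0051] -0.29 [[3.2, 1.3], [-2.0, 1.2], [-2.4, -3.0], [3.0, -2.7], [0.8, -0.2], [0.1, -1.6], [-2.7, -0.0], [-0.2, 0.7]]
top [0.5177 0.2703 0.0125] 0.72 
scene [ 0.5226  0.2683 -0.0103] -0.59 
None [ 0.507  -0.2713 -0.3231] -18.51 [[-0.3, -0.5], [0.9, -0.5], [0.3, -0.7], [0.4, -1.3], [0.3, -0.7], [1.4, 0.1], [-0.3, -1.6], [-0.3, -1.4], [-0.8, -0.8], [0.6, -1.5], [-1.2, -1.6], [0.9, -1.3]]
top [ 0.5054 -0.2698 -0.326 ] -18.68 
scene [ 0.5111 -0.2747 -0.319 ] -18.28
```

Run:
```python
from fit import *
a=lambda X,Y:cp(195,165,6,X,Y)
for nm,l,r,t,b in(("pin",157,284,103,152),("roller",157,282,190,242),("blade",152,278,288,333),("nose",142,272,378,430)):
    L=atz("top",*a(l,(t+b)/2-3),.032);R=atz("top",*a(r,(t+b)/2+3),.032);Tt=atz("top",*a((l+r)/2,t),.032);B=atz("top",*a((l+r)/2,b),.032)
    print(nm,((L+R)/2).round(4),"len",(L-R)[1].round(4),"wid",(Tt-B)[0].round(4),"x",((Tt+B)/2)[0].round(4))
for p in((88,52),(380,62),(355,487),(52,475)): print(atz("top",*a(*p),.032).round(4),atz("top",*a(*p),.0).round(4))
p=cv2.imread("pics/top0.png"); crop(p,215,190,35,25,20,"pics/c5.png")
p=cv2.imread("pics/scene0.png"); crop(p,325,160,50,40,16,"pics/c6.png")
```

```text
pin [0.5848 0.2747 0.032 ] len 0.0601 wid 0.0238 x 0.5849
roller [0.5422 0.272  0.032 ] len 0.0587 wid 0.0249 x 0.5422
blade [0.4973 0.2707 0.032 ] len 0.0586 wid 0.0212 x 0.4973
nose [0.4535 0.2711 0.032 ] len 0.06 wid 0.0241 x 0.4535
[0.6197 0.3403 0.032 ] [0.6286 0.3485 0.    ]
[0.6193 0.2015 0.032 ] [0.6283 0.2059 0.    ]
[0.4176 0.2006 0.032 ] [0.4211 0.2051 0.    ]
[0.4185 0.3395 0.032 ] [0.4221 0.3477 0.    ]
```

View pics/c5.png

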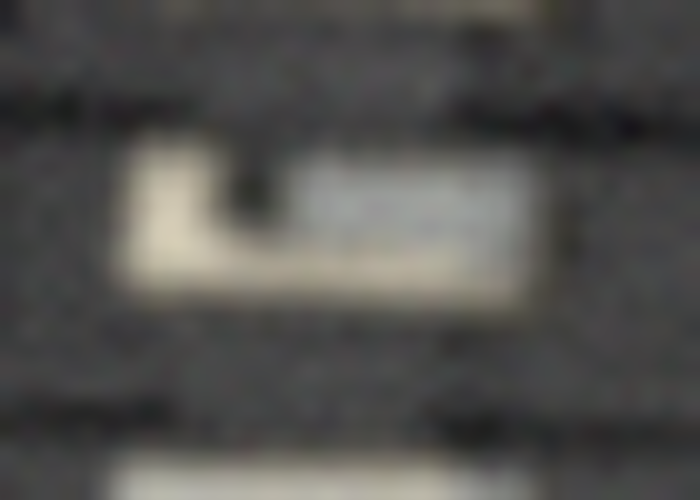

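View pics/c6.png

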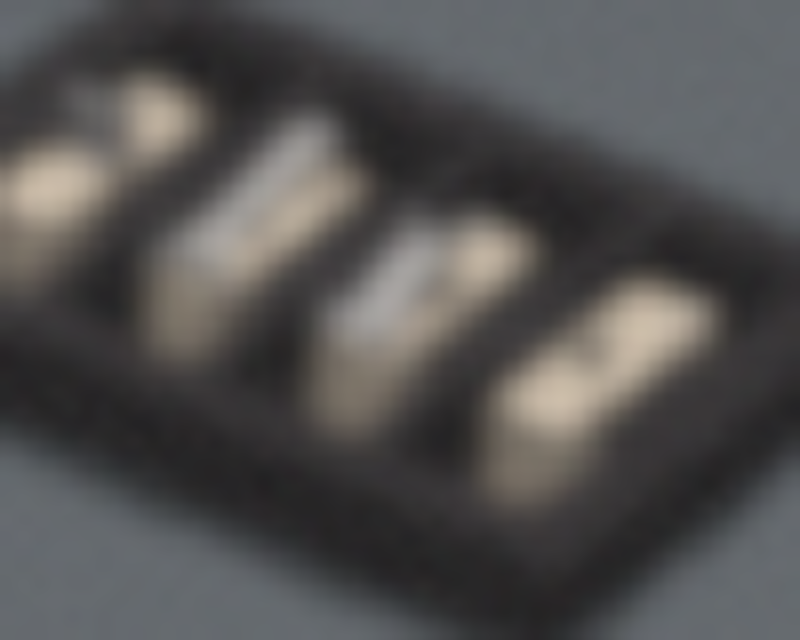

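Both enlarged crops confirm it: the roller lever with its black roller tip at top (227,200) and scene (346,176) is on the second switch from the far end. Hinge faces -y. Now I plan the motions.

```bash
cat > st.py <<'E'
from h import *
from scipy.spatial.transform import Rotation as R
def delta(pos,jaw_deg,flip=False,s=None):
    """print the shift in tool axes (cm) and turn about tool x (deg) to reach pos, tool down, jaw along jaw_deg"""
    s=s or get_state(); M=R.from_rotvec(s["tool_rot"]).as_matrix()
    z=np.array([np.cos(np.radians(jaw_deg)),np.sin(np.radians(jaw_deg)),0]); 
    if z@M[:,2]<0 and not flip: z=-z
    x=np.array([0,0,-1.]); W=np.stack([x,np.cross(z,x),z],1)
    rv=R.from_matrix(M.T@W).as_rotvec(degrees=True)
    d=np.array(pos)-s["position"]
    print("t",round(s["time"],2),"pos",np.round(s["position"],4),"f",np.round(s["ft_force"],2),"w",round(s["grip_width"]*8.7,2))
    print("q",np.round(s["joint_positions"],2)); print("M",M.round(3).tolist()); print("turn now",rv.round(2),"shift now-axes cm",(M.T@d*100).round(2),"after-turn axes",(W.T@d*100).round(2))
E
python3 - <<'E'
from st import *
delta([.542,.271,.15],90)
delta([.542,.271,.15],-90,True)
print(atz("top",331,165,.03),atz("top",303,210,0),atz("top",298,252,.02),atz("top",248,210,0))
E
```

```text
t 0.1 pos [ 0.2219 -0.6104  0.2406] f [ 0.29 -0.13 -0.4 ] w 8.71
q [ 1.24  0.32 -0.07  1.45  0.02  1.37 -0.06]
M [[-0.001, 0.94, 0.342], [0.002, 0.342, -0.94], [-1.0, -0.0, -0.002]]
turn now [19.99 -0.1   0.02] shift now-axes cm [  9.18  60.21 -71.88] after-turn axes [  9.06  32.01 -88.14]
t 0.1 pos [ 0.2219 -0.6104  0.2406] f [ 0.29 -0.13 -0.4 ] w 8.71
q [ 1.24  0.32 -0.07  1.45  0.02  1.37 -0.06]
M [[-0.001, 0.94, 0.342], [0.002, 0.342, -0.94], [-1.0, -0.0, -0.002]]
turn now [19.99 -0.1   0.02] shift now-axes cm [  9.18  60.21 -71.88] after-turn axes [  9.06  32.01 -88.14]
[ 0.65627214 -0.00569013  0.03      ] [0.528262   0.07035935 0.        ] [0.40572639 0.07909776 0.02      ] [0.52304204 0.22801268 0.        ]
```

Call:
{"op": "jog_arm", "data": {"targets": [[10, 0, 0, 0, 3.3, -3.0, 6.7], [10, 0, 0, 0, 3.3, -3.0, 6.7], [0, 0, 0, 0, 3.2, -4.5, 6.7], [0, 0, 0, 0, 3.2, -4.5, 6.7], [0, 0, 0, 0, 3.2, -4.5, 6.7], [0, 0, 0, 0, 3.2, -4.5, 6.7], [0, 0, 0, 0, 3.2, -4.5, 6.7], [0, 0, 0, 0, 3.2, -4.5, 6.7], [0, 0, 0, 0, 3.2, -4.5, 6.7], [0, 0, 0, 0, 2.0, -4.5, 6.7]]}}

```text
time: 1.35
position: [0.5152, -0.1742, 0.2411]
tool_rot: [1.209, 1.21, -1.209]
ft_force: [0.9, -0.6, -0.5]
grip_width: 0.771
```

Call:
{"op": "jog_arm", "data": {"targets": [[0, 0, 0, 0, 0, -5, 6.7], [0, 0, 0, 0, 0, -5, 6.7], [0, 0, 0, 0, 0, -5, 6.7], [0, 0, 0, 0, 0, -5, 6.7], [0, 0, 0, 0, 0, -5, 6.7], [0, 0, 0, 1, 0, -5, 6.7], [0, 0, 0, 1, 0, -5, 6.7], [0, 0, 0, 1, 0, -5, 6.7], [0, 0, 0, 0, 0, 0, 6.7], [0, 0, 0, 0, 0, 0, 6.7]]}}

```text
time: 2.6
position: [0.5143, 0.2231, 0.211]
tool_rot: [1.208, 1.209, -1.21]
ft_force: [0.7, 0.0, 0.7]
grip_width: 0.771
```

Run:
```python
from st import *
delta([.542,.271,.15],90)
```

```text
t 2.6 pos [0.5143 0.2231 0.211 ] f [0.73 0.03 0.74] w 6.7
q [ 0.19  0.22 -0.74  1.7   0.15  1.29 -2.15]
M [[-0.001, 1.0, -0.0], [-0.001, -0.0, -1.0], [-1.0, -0.001, 0.001]]
turn now [-0.02  0.06  0.05] shift now-axes cm [ 6.1   2.77 -4.8 ] after-turn axes [ 6.1   2.77 -4.79]
```

Call:
{"op": "jog_arm", "data": {"targets": [[0, 0, 0, 2, 1.4, -2.4, 6.7], [0, 0, 0, 2, 1.4, -2.4, 6.7], [0, 0, 0, 2, 0, 0, 6.7], [0, 0, 0, 3, 0, 0, 6.7], [0, 0, 0, 2, 0, 0, 6.7], [0, 0, 0, 0, 0, 0, 6.7]]}}

```text
time: 3.35
position: [0.5416, 0.2697, 0.0999]
tool_rot: [1.208, 1.209, -1.214]
ft_force: [0.9, 0.4, 0.5]
grip_width: 0.772
```

Run:
```python
from st import *
delta([.542,.271,.027],90)
t=get_image("top")[0][:,:,::-1];s=get_image("scene")[0][:,:,::-1]
crop(t,190,160,90,80,8,"pics/d1.png");crop(s,290,110,110,90,7,"pics/d2.png")
```

```text
t 3.35 pos [0.5416 0.2697 0.0999] f [0.93 0.41 0.53] w 6.72
q [ 0.07  0.43 -0.71  1.71  0.3   1.13 -2.3 ]
M [[-0.003, 1.0, -0.002], [-0.002, -0.002, -1.0], [-1.0, -0.003, 0.002]]
turn now [-0.11  0.13  0.17] shift now-axes cm [ 7.29  0.06 -0.15] after-turn axes [ 7.29  0.04 -0.13]
```

View pics/d1.png

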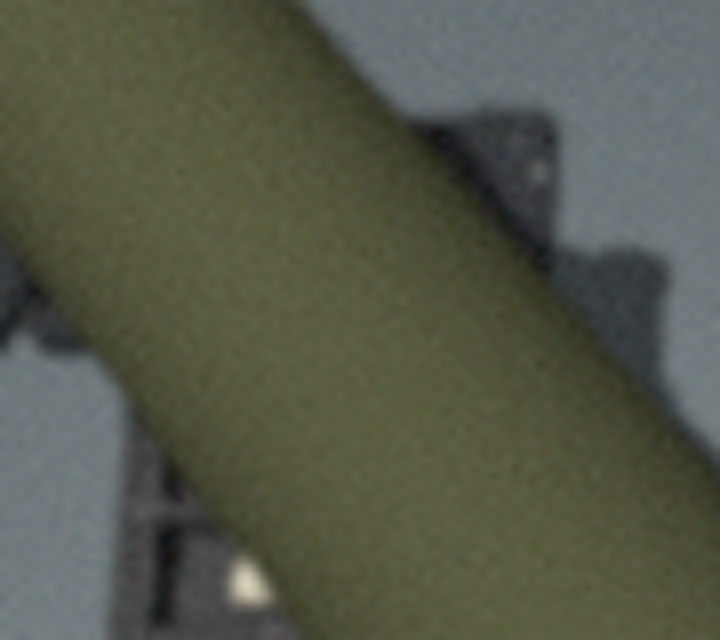

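View pics/d2.png

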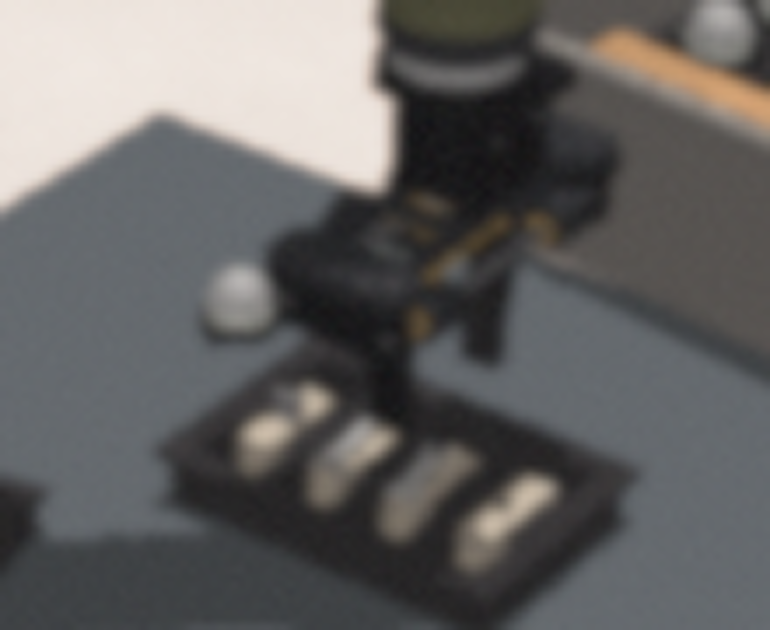

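The top view is blocked by the arm. In the scene crop the fingertips hang over the tray, near tip at crop (392,412). I check that against the kinematics.

Run:
```python
from h import *
f=lambda P:[(proj("scene",P)[0]-290)*7, (proj("scene",P)[1]-110)*7]
for y in(.2697-.034,.2697-.049,.2697+.034,.2697+.049):
  for x in (.532,.551): print(x,y,np.round(f([x,y,.081])))
for y in(.272-.028,.272+.028):
  for x in(.533,.551): print("sw",x,y,np.round(f([x,y,.032])))
```

```text
0.532 0.2357 [372. 410.]
0.551 0.2357 [404. 424.]
0.532 0.2207 [354. 424.]
0.551 0.2207 [386. 438.]
0.532 0.30369999999999997 [452. 350.]
0.551 0.30369999999999997 [484. 363.]
0.532 0.3187 [470. 337.]
0.551 0.3187 [502. 350.]
sw 0.533 0.24400000000000002 [380. 487.]
sw 0.551 0.24400000000000002 [410. 500.]
sw 0.533 0.30000000000000004 [445. 436.]
sw 0.551 0.30000000000000004 [475. 449.]
```

Call:
{"op": "jog_arm", "data": {"targets": [[0, 0, 0, 2, 0, -0.1, 6.7], [0, 0, 0, 2, 0, 0, 6.7], [0, 0, 0, 1, 0, 0, 6.7], [0, 0, 0, 0, 0, 0, 6.7]]}}

```text
time: 3.95
position: [0.5415, 0.2724, 0.05]
tool_rot: [1.207, 1.21, -1.211]
ft_force: [0.4, -0.1, -0.1]
grip_width: 0.767
```

Call:
{"op": "jog_arm", "data": {"targets": [[0, 0, 0, 1, 0, 0, 6.7], [0, 0, 0, 1, 0, 0, 6.7], [0, 0, 0, 0.3, 0, 0, 6.7], [0, 0, 0, 0, 0, 0, 6.7]]}}

```text
time: 4.45
position: [0.5423, 0.2727, 0.0282]
tool_rot: [1.209, 1.209, -1.21]
ft_force: [0.3, 0.3, 0.8]
grip_width: 0.768
```

Call:
{"op": "jog_arm", "data": {"targets": [[0, 0, 0, 0, 0, 0, 6.0], [0, 0, 0, 0, 0, 0, 5.2], [0, 0, 0, 0, 0, 0, 5.2], [0, 0, 0, 0, 0, 0, 5.2], [0, 0, 0, 0, 0, 0, 5.2], [0, 0, 0, 0, 0, 0, 5.2]], "squeeze": 15}}

```text
time: 5.2
position: [0.5426, 0.2726, 0.0288]
tool_rot: [1.209, 1.208, -1.209]
ft_force: [-0.8, -1.5, 4.6]
grip_width: 0.64
```

Opening 55.7 mm matches the 56 mm body. I lift.

Call:
{"op": "jog_arm", "data": {"targets": [[0, 0, 0, -0.5, 0, 0, 5.2], [0, 0, 0, -1, 0, 0, 5.2], [0, 0, 0, -2, 0, 0, 5.2], [0, 0, 0, -3, 0, 0, 5.2], [0, 0, 0, -3, 0, 0, 5.2], [0, 0, 0, -2, 0, 0, 5.2], [0, 0, 0, 0, 0, 0, 5.2]]}}

```text
time: 6.08
position: [0.5434, 0.2735, 0.1457]
tool_rot: [1.212, 1.207, -1.206]
ft_force: [0.3, 0.9, -1.5]
grip_width: 0.644
```

Run:
```python
from st import *
delta([.52,.03,.14],90)
t=get_image("scene")[0][:,:,::-1]
crop(t,290,80,110,110,5,"pics/e1.png")
```

```text
t 6.08 pos [0.5434 0.2735 0.1457] f [ 0.26  0.93 -1.48] w 5.61
q [ 0.08  0.38 -0.73  1.66  0.27  1.2  -2.28]
M [[0.004, 1.0, -0.0], [0.001, -0.0, -1.0], [-1.0, 0.004, -0.001]]
turn now [-0.02 -0.07 -0.21] shift now-axes cm [ 0.53 -2.34 24.35] after-turn axes [ 0.57 -2.34 24.35]
```

View pics/e1.png

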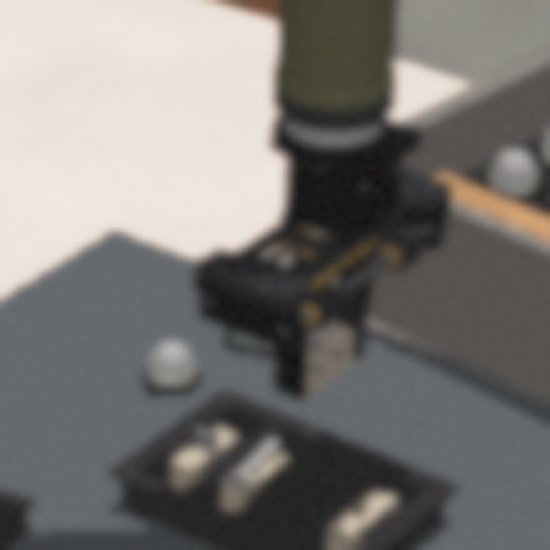

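The switch is in the gripper, third pocket empty, other three in place. On to the free bench at (0.52, 0.03).

Call:
{"op": "jog_arm", "data": {"targets": [[0, 0, 0, 0, -0.5, 4, 5.2], [0, 0, 0, 0, -0.5, 5, 5.2], [0, 0, 0, 0, -0.5, 5, 5.2], [0, 0, 0, 0, -0.5, 5, 5.2], [0, 0, 0, 0, -0.3, 5, 5.2], [0, 0, 0, 3, 0, 0.4, 5.2], [0, 0, 0, 4, 0, 0, 5.2], [0, 0, 0, 2, 0, 0, 5.2], [0, 0, 0, 1, 0, 0, 5.2], [0, 0, 0, 0, 0, 0, 5.2]]}}

```text
time: 7.38
position: [0.5185, 0.0289, 0.0426]
tool_rot: [1.208, 1.211, -1.211]
ft_force: [-0.0, 0.0, -0.7]
grip_width: 0.644
```

Run:
```python
from st import *
delta([.52,.03,.026],90)
```

```text
t 7.38 pos [0.5185 0.0289 0.0426] f [-0.01  0.01 -0.73] w 5.6
q [ 0.45  0.3  -0.62  1.96  0.22  0.94 -1.85]
M [[-0.002, 1.0, -0.0], [0.0, -0.0, -1.0], [-1.0, -0.002, -0.0]]
turn now [-0.   -0.02  0.13] shift now-axes cm [ 1.66  0.15 -0.11] after-turn axes [ 1.66  0.15 -0.11]
```

Call:
{"op": "jog_arm", "data": {"targets": [[0, 0, 0, 0.7, 0, 0, 5.2], [0, 0, 0, 0.6, 0, 0, 5.2], [0, 0, 0, 0.2, 0, 0, 5.2], [0, 0, 0, 0, 0, 0, 5.2]]}}

```text
time: 7.88
position: [0.5193, 0.0288, 0.0285]
tool_rot: [1.209, 1.209, -1.209]
ft_force: [1.3, 1.0, -1.7]
grip_width: 0.639
```

Call:
{"op": "jog_arm", "data": {"targets": [[0, 0, 0, 0.2, 0, 0, 5.2], [0, 0, 0, 0, 0, 0, 5.2]]}}

```text
time: 8.12
position: [0.5193, 0.0288, 0.0265]
tool_rot: [1.209, 1.209, -1.209]
ft_force: [0.2, 0.6, -0.8]
grip_width: 0.64
```

Call:
{"op": "jog_arm", "data": {"targets": [[0, 0, 0, 0.1, 0, 0, 5.2], [0, 0, 0, 0, 0, 0, 5.2]]}}

```text
time: 8.38
position: [0.5193, 0.0288, 0.0255]
tool_rot: [1.209, 1.209, -1.21]
ft_force: [-0.6, 0.0, -0.6]
grip_width: 0.642
```

Call:
{"op": "jog_arm", "data": {"targets": [[0, 0, 0, 0.1, 0, 0, 5.2], [0, 0, 0, 0, 0, 0, 5.2]]}}

```text
time: 8.62
position: [0.5194, 0.0288, 0.0248]
tool_rot: [1.209, 1.209, -1.209]
ft_force: [-0.5, -0.1, 2.7]
grip_width: 0.639
```

Contact at exactly the expected height (0.0248). I release, rise, and turn 90° for the regrasp.

Call:
{"op": "jog_arm", "data": {"targets": [[0, 0, 0, 0, 0, 0, 5.9], [0, 0, 0, 0, 0, 0, 6.6], [0, 0, 0, 0, 0, 0, 7.5], [0, 0, 0, 0, 0, 0, 7.5], [0, 0, 0, -2, 0, 0, 7.5], [0, 0, 0, -4, 0, 0, 7.5], [0, 0, 0, -5, 0, 0, 7.5], [0, 0, 0, 0, 0, 0, 7.5]]}}

```text
time: 9.62
position: [0.5228, 0.0293, 0.1401]
tool_rot: [1.213, 1.201, -1.202]
ft_force: [-1.0, -0.7, -0.6]
grip_width: 0.866
```

Call:
{"op": "jog_arm", "data": {"targets": [[10, 0, 0, 0, 0, 0, 5], [10, 0, 0, 0, 0, 0, 5], [10, 0, 0, 0, 0, 0, 5], [10, 0, 0, 0, 0, 0, 5], [10, 0, 0, 0, 0, 0, 5], [10, 0, 0, 0, 0, 0, 5], [10, 0, 0, 0, 0, 0, 5], [10, 0, 0, 0, 0, 0, 5], [10, 0, 0, 0, 0, 0, 5], [0, 0, 0, 0, 0, 0, 5]]}}

```text
time: 10.88
position: [0.511, 0.0255, 0.1093]
tool_rot: [1.886, 0.501, -2.001]
ft_force: [-0.4, 0.4, -0.4]
grip_width: 0.571
```

Run:
```python
from st import *
delta([.5194,.0288,.022],0)
t=get_image("scene")[0][:,:,::-1]
crop(t,220,80,130,130,5,"pics/f1.png")
```

```text
t 10.88 pos [0.511  0.0255 0.1093] f [-0.39  0.39 -0.44] w 4.97
q [-0.49  0.18  0.42  1.92 -0.08  1.12 -2.68]
M [[-0.057, 0.478, -0.877], [-0.009, -0.878, -0.478], [-0.998, -0.02, 0.054]]
turn now [28.57  3.31  0.33] shift now-axes cm [ 8.66  0.29 -1.37] after-turn axes [ 8.73 -0.33 -0.84]
```

View pics/f1.png

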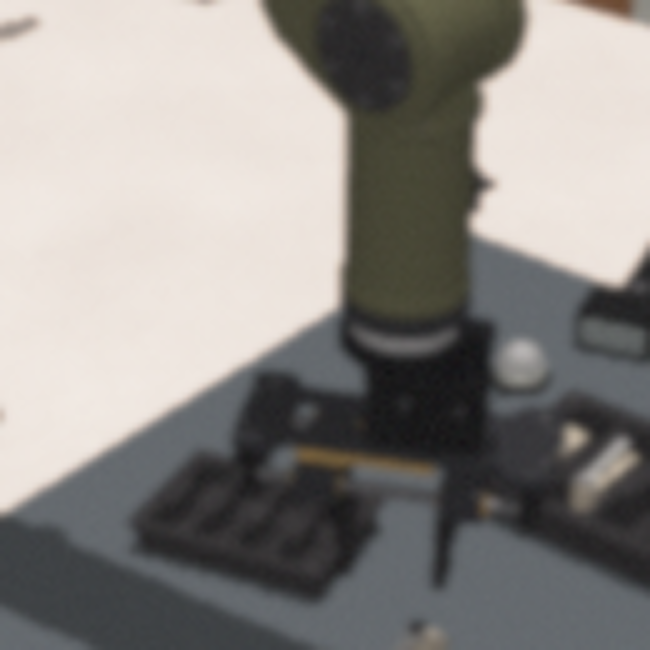

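The turn sign was wrong way: positive turns clockwise from above and drove joint 7 to its limit. The switch is untouched on the bench. I turn back the other way, raising first.

Call:
{"op": "jog_arm", "data": {"targets": [[-5, 0, 0, -2, 0, 0, 5], [-10, 0, 0, -2, 0, 0, 5], [-10, 0, 0, 0, 0, 0, 5], [-10, 0, 0, 0, 0, 0, 5], [-10, 0, 0, 0, 0, 0, 5], [-10, 0, 0, 0, 0, 0, 5], [-10, 0, 0, 0, 0, 0, 5], [-10, 0, 0, 0, 0, 0, 5]]}}

```text
time: 11.92
position: [0.5137, 0.0242, 0.1498]
tool_rot: [1.004, 1.354, -1.069]
ft_force: [-0.4, -0.1, -0.6]
grip_width: 0.575
```

Run:
```python
from st import *
delta([.5194,.0288,.022],0)
```

```text
t 11.93 pos [0.5137 0.0242 0.1498] f [-0.42 -0.07 -0.58] w 5.0
q [-0.38  0.14  0.31  1.87 -0.04  1.2  -1.39]
M [[-0.055, 0.97, 0.237], [-0.006, 0.237, -0.971], [-0.998, -0.055, -0.007]]
turn now [-76.23  -2.47   2.4 ] shift now-axes cm [12.73  1.37 -0.22] after-turn axes [12.78  0.46  0.57]
```

Call:
{"op": "jog_arm", "data": {"targets": [[-10, 0, 0, 0, 0, 0, 5], [-10, 0, 0, 0, 0, 0, 5], [-10, 0, 0, 0, 0, 0, 5], [-10, 0, 0, 0, 0, 0, 5], [-10, 0, 0, 0, 0, 0, 5], [-10, 0, 0, 0, 0, 0, 5], [-10, 0, 0, 0, 0, 0, 5], [0, 0, 0, 0, 0, 0, 5]]}}

```text
time: 12.92
position: [0.5137, 0.024, 0.1498]
tool_rot: [0.085, 1.624, -0.1]
ft_force: [0.2, 0.2, -0.5]
grip_width: 0.577
```

Run:
```python
from st import *
delta([.5194,.0288,.022],0)
```

```text
t 12.93 pos [0.5137 0.024  0.1498] f [ 0.25  0.24 -0.54] w 5.02
q [-0.3   0.14  0.22  1.86 -0.03  1.2  -0.19]
M [[-0.055, 0.117, 0.992], [-0.006, 0.993, -0.117], [-0.998, -0.013, -0.054]]
turn now [-6.72 -3.15  0.53] shift now-axes cm [12.73  0.7   1.2 ] after-turn axes [12.78  0.48  0.57]
```

Now the jaw is nearly on world x. I correct the tilt and offset, move to hover height and look.

Call:
{"op": "jog_arm", "data": {"targets": [[-6.7, -3.1, 0.5, 0, 0, 0, 5], [0, 0, 0, 2, 0.4, 0.6, 5], [0, 0, 0, 2.5, 0, 0, 5], [0, 0, 0, 0, 0, 0, 5]]}}

```text
time: 13.42
position: [0.518, 0.0281, 0.1029]
tool_rot: [-0.001, 1.576, -0.002]
ft_force: [-0.3, -0.3, 0.5]
grip_width: 0.573
```

Run:
```python
from st import *
delta([.5194,.0288,.022],0)
t=get_image("scene")[0][:,:,::-1]
crop(t,230,120,120,110,6,"pics/f2.png")
t=get_image("top")[0][:,:,::-1]
crop(t,260,150,110,110,5,"pics/f3.png")
```

```text
t 13.43 pos [0.518  0.0281 0.1029] f [-0.26 -0.3   0.51] w 4.99
q [-0.3   0.16  0.21  1.94 -0.04  1.05 -0.07]
M [[-0.005, 0.001, 1.0], [-0.002, 1.0, -0.001], [-1.0, -0.002, -0.005]]
turn now [-0.05 -0.31  0.09] shift now-axes cm [8.09 0.09 0.19] after-turn axes [8.09 0.07 0.14]
```

View pics/f2.png

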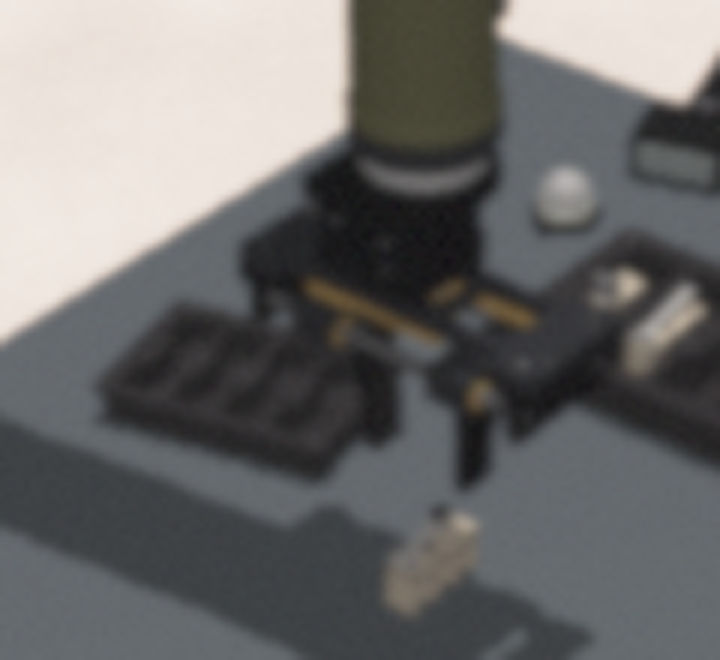

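View pics/f3.png

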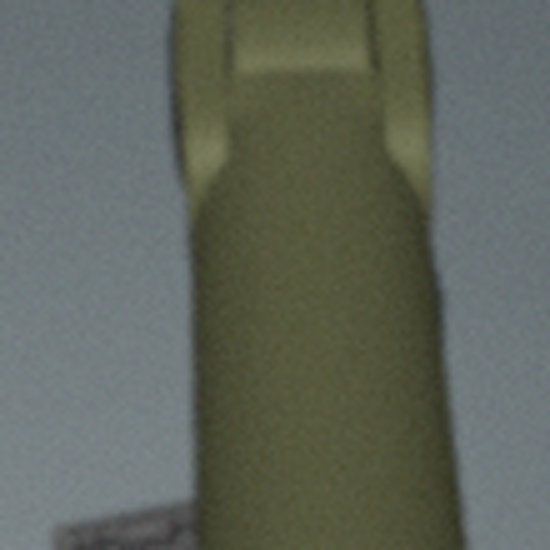

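The switch stands upright on the bench at scene-crop (432,562), roller up at (440,512). I check it against its expected place.

Run:
```python
from h import *
f=lambda P:np.round([(proj("scene",P)[0]-230)*6, (proj("scene",P)[1]-120)*6])
for dx in(-.009,.009):
  for dy in(-.028,.028):
    for z in(0,.028): print(dx,dy,z,f([.5194+dx,.0288+dy,z]))
print("roller",f([.5194,.0288+.009,.043]))
```

```text
-0.009 -0.028 0 [383. 598.]
-0.009 -0.028 0.028 [382. 557.]
-0.009 0.028 0 [449. 546.]
-0.009 0.028 0.028 [449. 505.]
0.009 -0.028 0 [409. 611.]
0.009 -0.028 0.028 [408. 570.]
0.009 0.028 0 [475. 559.]
0.009 0.028 0.028 [475. 518.]
roller [439. 507.]
```

It matches within about 1 mm. Descend and grip the sides.

Call:
{"op": "jog_arm", "data": {"targets": [[0, -0.3, 0, 2, 0.1, 0.1, 5], [0, 0, 0, 3, 0, 0, 5], [0, 0, 0, 2, 0, 0, 5], [0, 0, 0, 0.9, 0, 0, 5], [0, 0, 0, 0, 0, 0, 5]]}}

```text
time: 14.15
position: [0.5211, 0.0293, 0.0258]
tool_rot: [-0.002, 1.567, -0.0]
ft_force: [-0.0, -0.2, -0.4]
grip_width: 0.574
```

Run:
```python
from st import *
delta([.5194,.0288,.022],0)
```

```text
t 14.15 pos [0.5211 0.0293 0.0258] f [-0.01 -0.18 -0.4 ] w 4.99
q [-0.3   0.27  0.21  2.   -0.07  0.88 -0.05]
M [[0.004, -0.001, 1.0], [-0.001, 1.0, 0.001], [-1.0, -0.001, 0.004]]
turn now [0.07 0.22 0.07] shift now-axes cm [ 0.38 -0.05 -0.17] after-turn axes [ 0.38 -0.05 -0.17]
```

Call:
{"op": "jog_arm", "data": {"targets": [[0, 0, 0, 0.3, -0.05, -0.15, 4], [0, 0, 0, 0, 0, 0, 3], [0, 0, 0, 0, 0, 0, 2.2], [0, 0, 0, 0, 0, 0, 1.5], [0, 0, 0, 0, 0, 0, 1.5], [0, 0, 0, 0, 0, 0, 1.5], [0, 0, 0, 0, 0, 0, 1.5], [0, 0, 0, 0, 0, 0, 1.5]], "squeeze": 15}}

```text
time: 15.15
position: [0.5193, 0.0289, 0.0225]
tool_rot: [-0.002, 1.567, 0.0]
ft_force: [-1.7, -0.3, 3.6]
grip_width: 0.2
```

Run:
```python
from st import *
delta([.5194,.0288,.022],0)
```

```text
t 15.15 pos [0.5193 0.0289 0.0225] f [-1.68 -0.27  3.62] w 1.74
q [-0.3   0.27  0.21  2.   -0.07  0.87 -0.05]
M [[0.004, -0.002, 1.0], [-0.001, 1.0, 0.002], [-1.0, -0.001, 0.004]]
turn now [0.1  0.2  0.08] shift now-axes cm [ 0.05 -0.01  0.01] after-turn axes [ 0.05 -0.01  0.01]
```

Opening 17.4 mm: sides gripped. Lift and carry toward the nest.

Call:
{"op": "jog_arm", "data": {"targets": [[0, 0, 0, -1, 0, 0, 1.5], [0, 0, 0, -3, 0, 0, 1.5], [0, 0, 0, -5, 0, 0, 1.5], [0, 0, 0, -5, 0, 0, 1.5], [0, 0, 0, 0, -4, 0, 1.5], [0, 0, 0, 0, -5, 0, 1.5], [0, 0, 0, 0, -5, 0, 1.5], [0, 0, 0, 0, -5, 0, 1.5], [0, 0, 0, 0, -5, 0, 1.5], [0, 0, 0, 0, -4, -1, 1.5]]}}

```text
time: 16.4
position: [0.5091, -0.2533, 0.1631]
tool_rot: [-0.002, 1.567, -0.001]
ft_force: [-0.1, -0.5, -1.3]
grip_width: 0.209
```

Call:
{"op": "jog_arm", "data": {"targets": [[9, 0, 0, 0, 0, 0, 1.5], [9.5, 0, 0, 0, 0, 0, 1.5], [0, 0, 0, 0, 0, 0, 1.5]]}}

```text
time: 16.77
position: [0.5091, -0.2512, 0.1628]
tool_rot: [0.25, 1.552, -0.251]
ft_force: [-0.5, 0.6, -1.1]
grip_width: 0.21
```

Run:
```python
from st import *
delta([.507,-.271,.12],-18.5)
t=get_image("scene")[0][:,:,::-1]
crop(t,180,140,130,110,6,"pics/g1.png")
t=get_image("top")[0][:,:,::-1]
crop(t,370,140,120,110,6,"pics/g2.png")
```

```text
t 16.77 pos [ 0.5091 -0.2512  0.1628] f [-0.47  0.62 -1.06] w 1.82
q [-0.01  0.21  0.48  1.78 -0.1   1.18  0.18]
M [[0.004, 0.314, 0.949], [-0.002, 0.949, -0.314], [-1.0, -0.0, 0.004]]
turn now [0.18 0.22 0.02] shift now-axes cm [ 4.29 -1.95  0.41] after-turn axes [ 4.28 -1.95  0.43]
```

View pics/g1.png

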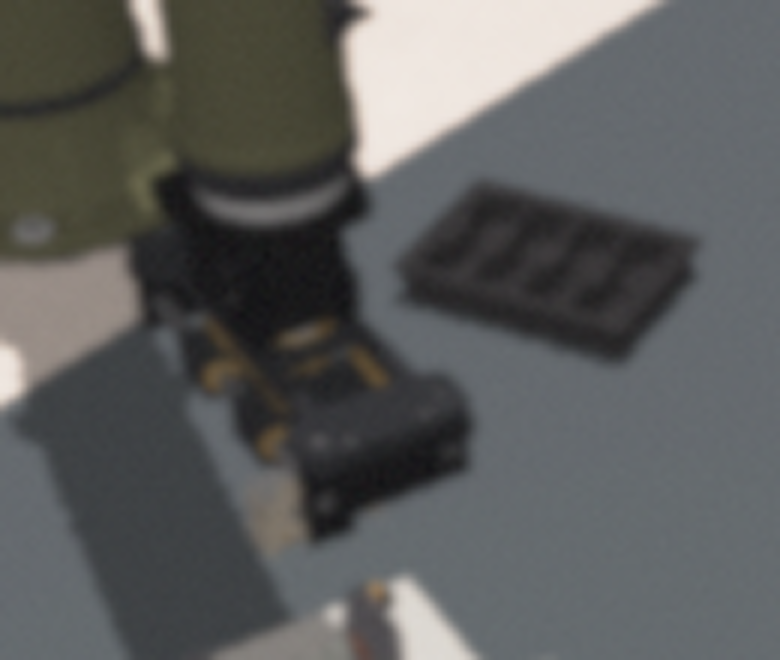

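View pics/g2.png

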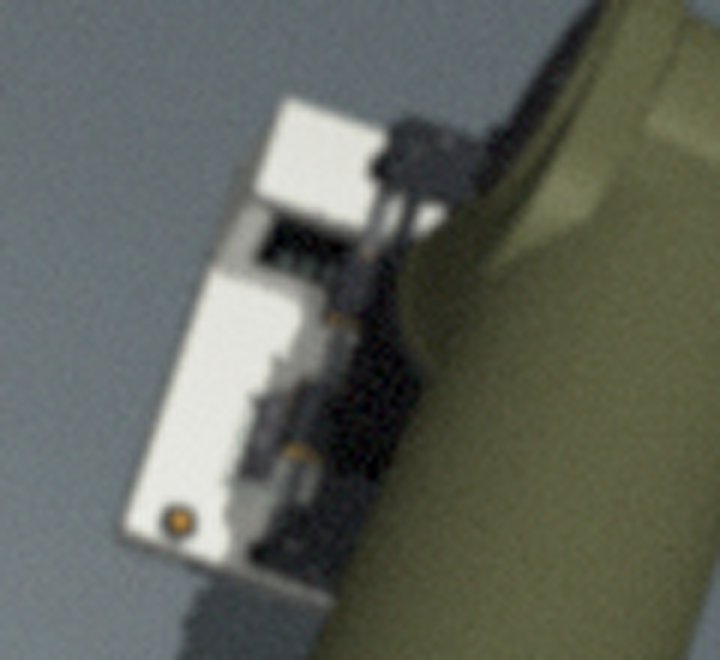

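The switch is held, over the tester's left part. Before descending, I verify the nest fit by overlaying the model on the first pictures.

Run:
```python
from h import *
def ov(n,src,x0,y0,w,h,s,q,out):
    im=cv2.resize(cv2.imread(src)[y0:y0+h,x0:x0+w],None,fx=s,fy=s,interpolation=cv2.INTER_CUBIC)
    c,sn=np.cos(q[2]),np.sin(q[2])
    def P(x,y,z):
        u,v=proj(n,[q[0]+c*x-sn*y,q[1]+sn*x+c*y,z]); return [int((u-x0+.5)*s-.5),int((v-y0+.5)*s-.5)]
    def poly(pts,col): cv2.polylines(im,[np.array([P(*p) for p in pts],np.int32)],True,col,1)
    for sg in(-1,1):
        poly([(-.018,sg*.037,.082),(.018,sg*.037,.082),(.018,sg*.046,.082),(-.018,sg*.046,.082)],(0,0,255))
        poly([(-.018,sg*.032,.044),(.018,sg*.032,.044),(.018,sg*.046,.044),(-.018,sg*.046,.044)],(255,0,0))
    poly([(-.058,-.085,.04),(.07,-.085,.04),(.07,.085,.04),(-.058,.085,.04)],(0,200,0))
    poly([(.095,-.085,.102),(.142,-.085,.102),(.142,.085,.102),(.095,.085,.102)],(0,200,0))
    cv2.imwrite(out,im)
q=(.507,-.271,-.3231)
ov("top","pics/top0.png",385,150,100,100,6,q,"pics/o1.png")
ov("scene","pics/scene0.png",190,225,100,90,7,q,"pics/o2.png")
```

```text
(no output)
```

View pics/o1.png

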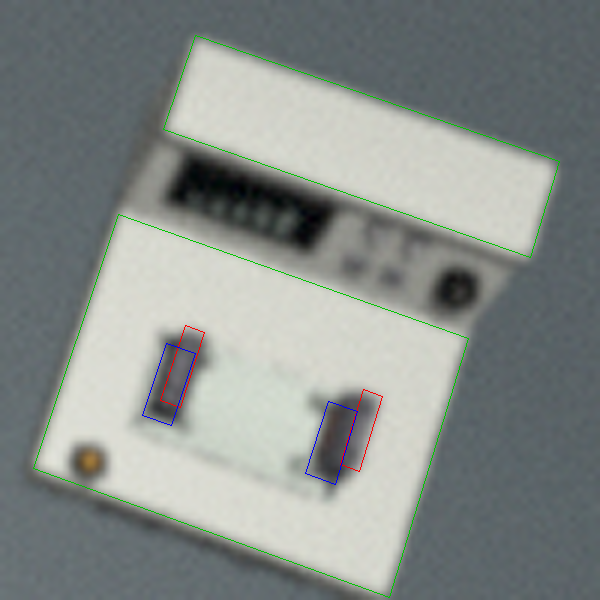

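View pics/o2.png

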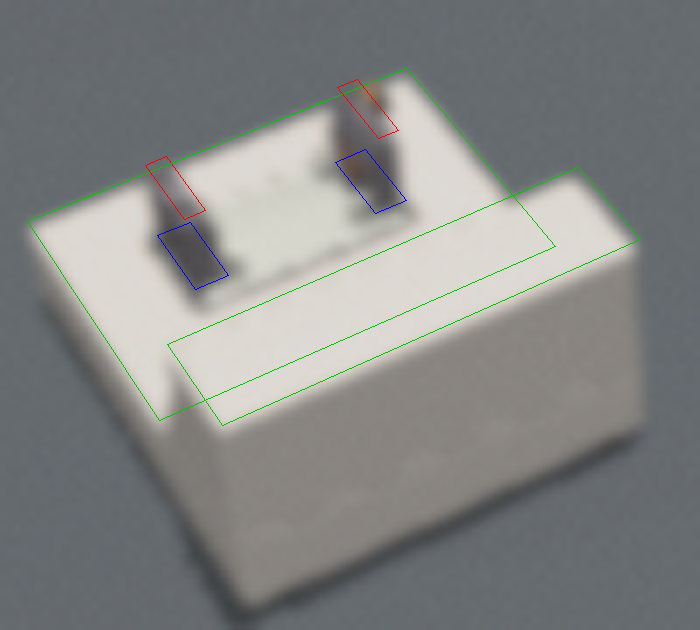

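The overlay fits the top view within about 1 px. The scene camera shows the same 1 px downward bias that it had for the switch at a known place. So the nest is at (0.507, -0.271), yaw -18.5°. I align above it.

Call:
{"op": "jog_arm", "data": {"targets": [[0.2, 0.2, 0, 0, -1.95, 0.4, 1.5], [0, 0, 0, 2, 0, 0, 1.5], [0, 0, 0, 2, 0, 0, 1.5], [0, 0, 0, 1, 0, 0, 1.5], [0, 0, 0, 0, 0, 0, 1.5]]}}

```text
time: 17.5
position: [0.5065, -0.2705, 0.1122]
tool_rot: [0.254, 1.557, -0.254]
ft_force: [0.7, 0.6, -1.6]
grip_width: 0.203
```

Run:
```python
from st import *
delta([.507,-.271,.0665],-18.5)
t=get_image("scene")[0][:,:,::-1]
crop(t,180,170,110,110,6,"pics/h1.png")
```

```text
t 17.5 pos [ 0.5065 -0.2705  0.1122] f [ 0.69  0.56 -1.64] w 1.76
q [ 0.02  0.28  0.49  1.81 -0.14  1.09  0.24]
M [[-0.001, 0.318, 0.948], [0.0, 0.948, -0.318], [-1.0, -0.0, -0.001]]
turn now [-0.03 -0.06  0.01] shift now-axes cm [ 4.57 -0.03  0.07] after-turn axes [ 4.57 -0.03  0.06]
```

View pics/h1.png

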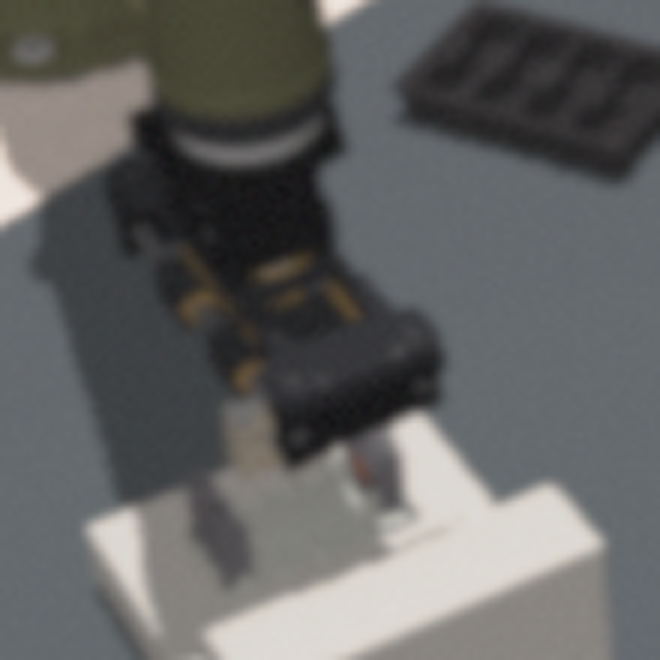

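The switch hangs above the gap between both heads. Descend in small, force-checked steps.

Call:
{"op": "jog_arm", "data": {"targets": [[0, 0, 0, 1, 0, 0.05, 1.5], [0, 0, 0, 1, 0, 0, 1.5], [0, 0, 0, 0.5, 0, 0, 1.5], [0, 0, 0, 0, 0, 0, 1.5]]}}

```text
time: 18.05
position: [0.5069, -0.2708, 0.0871]
tool_rot: [0.255, 1.557, -0.255]
ft_force: [-0.0, 0.3, -0.9]
grip_width: 0.205
```

Call:
{"op": "jog_arm", "data": {"targets": [[0, 0, 0, 0.6, 0, 0, 1.5], [0, 0, 0, 0.5, 0, 0, 1.5], [0, 0, 0, 0, 0, 0, 1.5]]}}

```text
time: 18.42
position: [0.507, -0.2708, 0.0762]
tool_rot: [0.255, 1.556, -0.255]
ft_force: [0.7, 0.3, -0.9]
grip_width: 0.206
```

Call:
{"op": "jog_arm", "data": {"targets": [[0, 0, 0, 0.4, 0, 0, 1.5], [0, 0, 0, 0.3, 0, 0, 1.5], [0, 0, 0, 0, 0, 0, 1.5]]}}

```text
time: 18.8
position: [0.5071, -0.2709, 0.0694]
tool_rot: [0.255, 1.556, -0.255]
ft_force: [0.1, -0.2, -0.8]
grip_width: 0.205
```

Call:
{"op": "jog_arm", "data": {"targets": [[0, 0, 0, 0.15, 0, 0, 1.5], [0, 0, 0, 0, 0, 0, 1.5]]}}

```text
time: 19.05
position: [0.5073, -0.271, 0.0682]
tool_rot: [0.255, 1.556, -0.255]
ft_force: [0.5, -1.0, -1.2]
grip_width: 0.201
```

Call:
{"op": "jog_arm", "data": {"targets": [[0, 0, 0, 0.1, 0, 0, 1.5], [0, 0, 0, 0, 0, 0, 1.5]]}}

```text
time: 19.3
position: [0.5073, -0.271, 0.0672]
tool_rot: [0.255, 1.556, -0.255]
ft_force: [-0.2, -0.6, -0.6]
grip_width: 0.21
```

Call:
{"op": "jog_arm", "data": {"targets": [[0, 0, 0, 0.05, 0, 0, 1.5], [0, 0, 0, 0, 0, 0, 1.5]]}}

```text
time: 19.55
position: [0.5073, -0.271, 0.0667]
tool_rot: [0.255, 1.556, -0.255]
ft_force: [-0.2, -0.4, -0.1]
grip_width: 0.206
```

Call:
{"op": "jog_arm", "data": {"targets": [[0, 0, 0, 0.05, 0, 0, 1.5], [0, 0, 0, 0, 0, 0, 1.5]]}}

```text
time: 19.8
position: [0.5074, -0.2711, 0.0666]
tool_rot: [0.255, 1.555, -0.255]
ft_force: [-0.5, -0.0, 3.0]
grip_width: 0.206
```

Call:
{"op": "jog_arm", "data": {"targets": [[0, 0, 0, 0.05, 0, 0, 1.5], [0, 0, 0, 0, 0, 0, 1.5]]}}

```text
time: 20.05
position: [0.5074, -0.271, 0.0665]
tool_rot: [0.255, 1.555, -0.255]
ft_force: [-2.2, 1.6, 6.3]
grip_width: 0.205
```

It touched down at 0.0666, which was predicted as 0.0665. I open slowly.

Call:
{"op": "jog_arm", "data": {"targets": [[0, 0, 0, 0, 0, 0, 2.1], [0, 0, 0, 0, 0, 0, 2.5], [0, 0, 0, 0, 0, 0, 3.2], [0, 0, 0, 0, 0, 0, 3.6], [0, 0, 0, 0, 0, 0, 3.6]]}}

```text
time: 20.68
position: [0.5073, -0.271, 0.0656]
tool_rot: [0.255, 1.556, -0.255]
ft_force: [-0.3, -0.6, 0.1]
grip_width: 0.409
```

Call:
{"op": "jog_arm", "data": {"targets": [[0, 0, 0, -1, 0, 0, 3.6], [0, 0, 0, -3, 0, 0, 3.6], [0, 0, 0, -4, 0, 0, 3.6], [0, 0, 0, -4, 0, 0, 3.6], [0, 0, 0, 0, 0, 0, 2], [0, 0, 0, 0, 0, 0, 0], [0, 0, 0, 0, 0, 0, 0], [0, 0, 0, 0, 0, 0, 0]]}}

```text
time: 21.68
position: [0.5067, -0.2707, 0.1847]
tool_rot: [0.255, 1.557, -0.255]
ft_force: [0.1, 0.9, -0.0]
grip_width: 0.055
```

Run:
```python
from st import *
a=np.radians(-18.5); yt=np.array([-np.sin(a),np.cos(a)])
r=np.array([.507,-.271])+.009*yt; print(r)
delta([r[0],r[1],.115],-18.5)
t=get_image("scene")[0][:,:,::-1]
crop(t,180,170,110,130,6,"pics/i1.png")
f=lambda P:np.round([(proj("scene",P)[0]-180)*6, (proj("scene",P)[1]-170)*6])
print("roller pred",f([r[0],r[1],.087]))
```

```text
[ 0.50985574 -0.26246509]
t 21.68 pos [ 0.5067 -0.2707  0.1847] f [ 0.09  0.92 -0.01] w 0.48
q [ 0.01  0.21  0.5   1.73 -0.1   1.23  0.21]
M [[-0.002, 0.319, 0.948], [0.0, 0.948, -0.319], [-1.0, -0.0, -0.002]]
turn now [-0.11 -0.1   0.02] shift now-axes cm [6.97 0.88 0.05] after-turn axes [6.97 0.88 0.04]
roller pred [308. 439.]
```

View pics/i1.png

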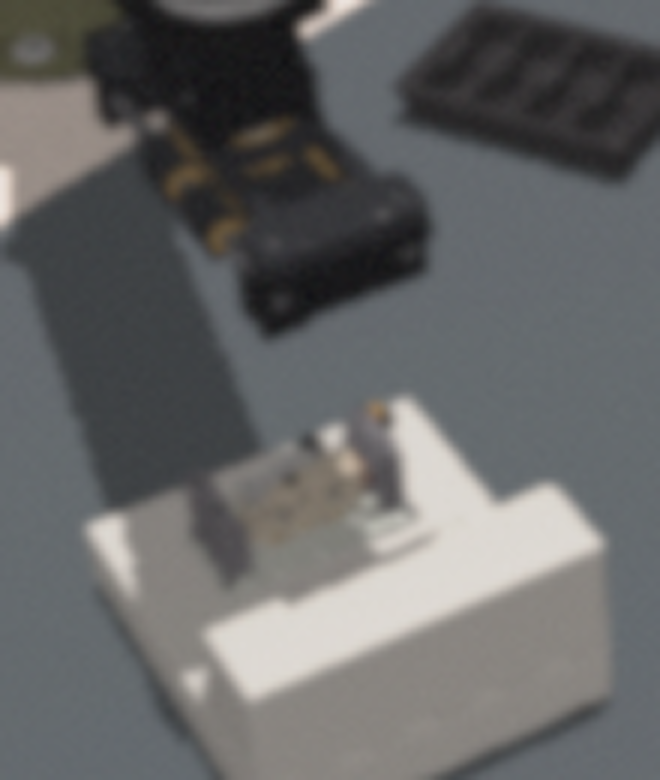

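The switch stands level in the nest between the heads. The roller at crop (311,441) is within 1 px of the prediction (308,439). Fingers shut, move over the roller, and come down.

Call:
{"op": "jog_arm", "data": {"targets": [[0, 0, 0, 1, 0.88, 0.05, 0], [0, 0, 0, 2, 0, 0, 0], [0, 0, 0, 2, 0, 0, 0], [0, 0, 0, 1, 0, 0, 0], [0, 0, 0, 0, 0, 0, 0], [0, 0, 0, 0, 0, 0, 0]]}}

```text
time: 22.48
position: [0.5111, -0.2629, 0.1264]
tool_rot: [0.254, 1.554, -0.255]
ft_force: [0.3, 0.7, 0.3]
grip_width: 0.01
```

Run:
```python
from st import *
delta([.5098,-.2625,.112],-18.5)
t=get_image("scene")[0][:,:,::-1]
crop(t,200,200,70,70,9,"pics/j1.png")
```

```text
t 22.48 pos [ 0.5111 -0.2629  0.1264] f [0.27 0.72 0.34] w 0.09
q [ 0.01  0.26  0.49  1.8  -0.14  1.11  0.22]
M [[0.001, 0.319, 0.948], [-0.001, 0.948, -0.319], [-1.0, -0.0, 0.001]]
turn now [-0.1   0.08  0.01] shift now-axes cm [ 1.44  0.   -0.14] after-turn axes [ 1.44  0.   -0.14]
```

View pics/j1.png

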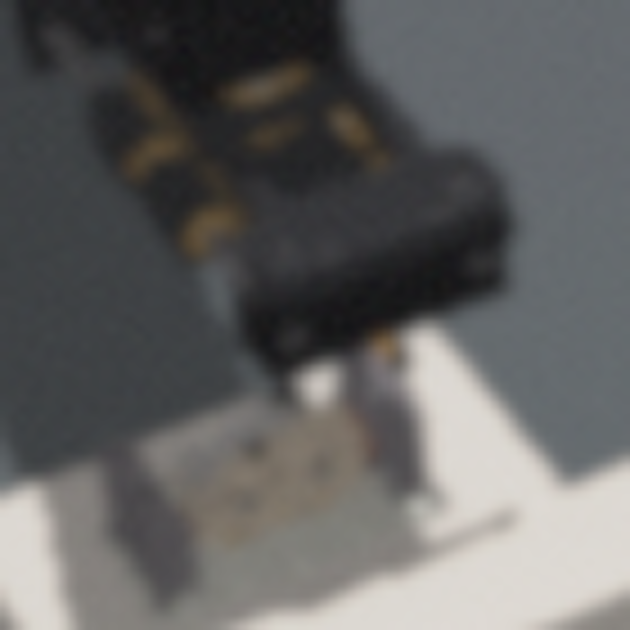

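Call:
{"op": "jog_arm", "data": {"targets": [[0, 0, 0, 0.6, 0, -0.1, 0], [0, 0, 0, 0.4, 0, 0, 0], [0, 0, 0, 0.2, 0, 0, 0], [0, 0, 0, 0, 0, 0, 0], [0, 0, 0, 0, 0, 0, 0]]}}

```text
time: 23.15
position: [0.5097, -0.2626, 0.1138]
tool_rot: [0.255, 1.555, -0.255]
ft_force: [0.1, 0.2, 0.5]
grip_width: 0.009
```

Call:
{"op": "jog_arm", "data": {"targets": [[0, 0, 0, 0.1, 0, 0, 0], [0, 0, 0, 0, 0, 0, 0]]}}

```text
time: 23.4
position: [0.5097, -0.2625, 0.1127]
tool_rot: [0.255, 1.555, -0.255]
ft_force: [-0.1, -0.3, -0.3]
grip_width: -0.0
```

Call:
{"op": "jog_arm", "data": {"targets": [[0, 0, 0, 0.1, 0, 0, 0], [0, 0, 0, 0, 0, 0, 0]]}}

```text
time: 23.65
position: [0.5096, -0.2625, 0.1116]
tool_rot: [0.255, 1.556, -0.255]
ft_force: [-0.4, -0.2, -0.3]
grip_width: 0.006
```

Call:
{"op": "jog_arm", "data": {"targets": [[0, 0, 0, 0.1, 0, 0, 0], [0, 0, 0, 0, 0, 0, 0]]}}

```text
time: 23.9
position: [0.5099, -0.2624, 0.111]
tool_rot: [0.255, 1.555, -0.255]
ft_force: [0.2, 1.4, 2.2]
grip_width: 0.003
```

Call:
{"op": "jog_arm", "data": {"targets": [[0, 0, 0, 0.1, 0, 0, 0], [0, 0, 0, 0, 0, 0, 0]]}}

```text
time: 24.15
position: [0.51, -0.2621, 0.1099]
tool_rot: [0.255, 1.555, -0.254]
ft_force: [0.5, 1.3, 3.4]
grip_width: 0.004
```

Call:
{"op": "jog_arm", "data": {"targets": [[0, 0, 0, 0.1, 0, 0, 0], [0, 0, 0, 0, 0, 0, 0]]}}

```text
time: 24.4
position: [0.5101, -0.2618, 0.1089]
tool_rot: [0.255, 1.555, -0.254]
ft_force: [0.4, 4.2, 5.1]
grip_width: 0.002
```

Call:
{"op": "jog_arm", "data": {"targets": [[0, 0, 0, 0.1, 0, 0, 0], [0, 0, 0, 0, 0, 0, 0]]}}

```text
time: 24.65
position: [0.5103, -0.2616, 0.108]
tool_rot: [0.255, 1.555, -0.254]
ft_force: [0.4, 3.8, 5.2]
grip_width: 0.004
```

Call:
{"op": "jog_arm", "data": {"targets": [[0, 0, 0, 0.1, 0, 0, 0], [0, 0, 0, 0, 0, 0, 0]]}}

```text
time: 24.9
position: [0.5104, -0.2614, 0.1071]
tool_rot: [0.255, 1.555, -0.253]
ft_force: [0.8, 3.4, 6.1]
grip_width: 0.004
```

Run:
```python
from st import *
delta([.5098,-.2625,.106],-18.5)
t=get_image("scene")[0][:,:,::-1]
crop(t,200,200,70,70,9,"pics/k1.png")
delta([.5098,-.2625,.106],-18.5)
```

```text
t 24.9 pos [ 0.5104 -0.2614  0.1071] f [0.83 3.38 6.13] w 0.04
q [ 0.01  0.28  0.48  1.82 -0.15  1.08  0.22]
M [[0.001, 0.318, 0.948], [0.001, 0.948, -0.318], [-1.0, 0.001, 0.001]]
turn now [-0.06  0.05 -0.09] shift now-axes cm [ 0.11 -0.13 -0.02] after-turn axes [ 0.11 -0.13 -0.02]
t 24.95 pos [ 0.5105 -0.2614  0.1071] f [0.42 5.07 6.41] w 0.03
q [ 0.01  0.28  0.48  1.82 -0.15  1.08  0.22]
M [[0.001, 0.318, 0.948], [0.001, 0.948, -0.318], [-1.0, 0.001, 0.001]]
turn now [-0.06  0.05 -0.08] shift now-axes cm [ 0.11 -0.13 -0.03] after-turn axes [ 0.11 -0.13 -0.03]
```

View pics/k1.png

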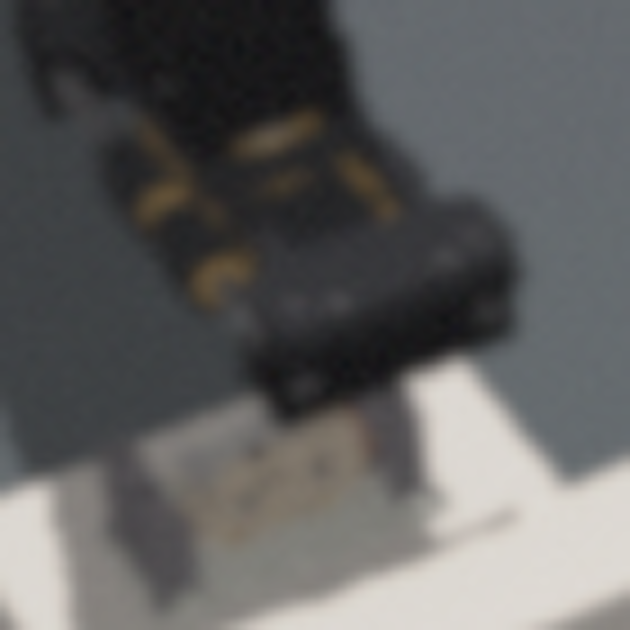

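Forces and travel put the lever at about 3.5–4.2 mm, right near the click (4.1 mm). I go 1.4 mm more, following the roller's arc slightly, and hold.

Call:
{"op": "jog_arm", "data": {"targets": [[0, 0, 0, 0.07, 0.05, 0, 0], [0, 0, 0, 0.07, 0.05, 0, 0], [0, 0, 0, 0, 0, 0, 0], [0, 0, 0, 0, 0, 0, 0]]}}

```text
time: 25.45
position: [0.5106, -0.2608, 0.1059]
tool_rot: [0.255, 1.555, -0.254]
ft_force: [0.1, 4.2, 6.3]
grip_width: 0.004
```

Run:
```python
from st import *
delta([.5098,-.2625,.106],-18.5)
```

```text
t 25.45 pos [ 0.5106 -0.2608  0.1059] f [0.08 4.18 6.33] w 0.03
q [ 0.01  0.28  0.48  1.82 -0.15  1.07  0.22]
M [[0.001, 0.318, 0.948], [0.001, 0.948, -0.318], [-1.0, 0.001, 0.001]]
turn now [-0.07  0.06 -0.05] shift now-axes cm [-0.01 -0.18 -0.03] after-turn axes [-0.01 -0.18 -0.03]
```

The force leaves some doubt whether it clicked, since friction on the roller takes part of it. I go 0.7 mm deeper, still well below overtravel, and hold.

Call:
{"op": "jog_arm", "data": {"targets": [[0, 0, 0, 0.07, 0.02, 0, 0], [0, 0, 0, 0, 0, 0, 0], [0, 0, 0, 0, 0, 0, 0], [0, 0, 0, 0, 0, 0, 0]]}}

```text
time: 25.95
position: [0.5107, -0.2607, 0.1052]
tool_rot: [0.255, 1.555, -0.254]
ft_force: [0.3, 4.2, 5.9]
grip_width: 0.004
```

Call:
{"op": "jog_arm", "data": {"targets": [[0, 0, 0, 0, 0, 0, 0]]}}

```text
time: 26.08
position: [0.5107, -0.2607, 0.1052]
tool_rot: [0.255, 1.555, -0.254]
ft_force: [0.4, 4.5, 7.4]
grip_width: 0.004
```

Call:
{"op": "jog_arm", "data": {"targets": [[0, 0, 0, 0, 0, 0, 0]]}}

```text
time: 26.2
position: [0.5107, -0.2606, 0.1052]
tool_rot: [0.255, 1.555, -0.254]
ft_force: [0.6, 4.0, 7.0]
grip_width: 0.006
```

Both estimates (5.9 mm by travel, about 4.8 mm by force) are past 4.1 mm and below 8.2 mm. It has been held for over half a second. I let the lever up.

Call:
{"op": "jog_arm", "data": {"targets": [[0, 0, 0, -0.2, -0.05, 0, 0], [0, 0, 0, -0.2, -0.05, 0, 0], [0, 0, 0, -0.2, 0, 0, 0], [0, 0, 0, -0.4, 0, 0, 0], [0, 0, 0, -2, 0, 0, 0], [0, 0, 0, -4, 0, 0, 0], [0, 0, 0, -5, 0, 0, 0], [0, 0, 0, 0, 5, -1, 0], [0, 0, 0, 0, 5, -1, 0], [0, 0, 0, 0, 5, -1, 0]]}}

```text
time: 27.45
position: [0.5287, -0.1103, 0.2243]
tool_rot: [0.255, 1.555, -0.257]
ft_force: [0.4, -0.2, 0.0]
grip_width: 0.011
```

Call:
{"op": "jog_arm", "data": {"targets": [[0, 0, 0, 0, 5, -1, 0], [0, 0, 0, 0, 5, 0, 0], [0, 0, 0, 0, 0, 0, 0], [0, 0, 0, 0, 0, 0, 0]]}}

```text
time: 27.95
position: [0.5512, -0.014, 0.224]
tool_rot: [0.254, 1.556, -0.257]
ft_force: [-0.2, -0.4, 0.2]
grip_width: 0.007
```

Run:
```python
from st import *
delta([.5098,-.2625,.106],-18.5)
s=get_image("scene")[0][:,:,::-1]; t=get_image("top")[0][:,:,::-1]
crop(s,190,220,90,70,8,"pics/l1.png"); crop(t,385,150,100,100,6,"pics/l2.png"); cv2.imwrite("pics/l3.png",s)
a=np.radians(-18.5);c,sn=np.cos(a),np.sin(a)
for n,x0,y0,k in(("scene",190,220,8),("top",385,150,6)):
  for nm,x,y,z in(("A",-.009,-.028,.072),("B",.009,-.028,.072),("C",.009,.028,.072),("D",-.009,.028,.072),("roller",0,.009,.087)):
    p=proj(n,[.507+c*x-sn*y,-.271+sn*x+c*y,z]); print(n,nm,np.round([(p[0]-x0)*k,(p[1]-y0)*k]))
```

```text
t 27.95 pos [ 0.5512 -0.014   0.224 ] f [-0.25 -0.42  0.18] w 0.06
q [-0.3   0.12  0.3   1.73 -0.04  1.29 -0.32]
M [[-0.001, 0.32, 0.947], [-0.002, 0.947, -0.32], [-1.0, -0.002, -0.0]]
turn now [-0.16 -0.01  0.13] shift now-axes cm [ 11.85 -24.84   4.03] after-turn axes [ 11.8  -24.88   3.96]
scene A [226. 242.]
scene B [248. 273.]
scene C [396. 211.]
scene D [373. 182.]
scene roller [331. 185.]
top A [318. 440.]
top B [329. 403.]
top C [210. 360.]
top D [198. 397.]
top roller [253. 387.]
```

View pics/l1.png

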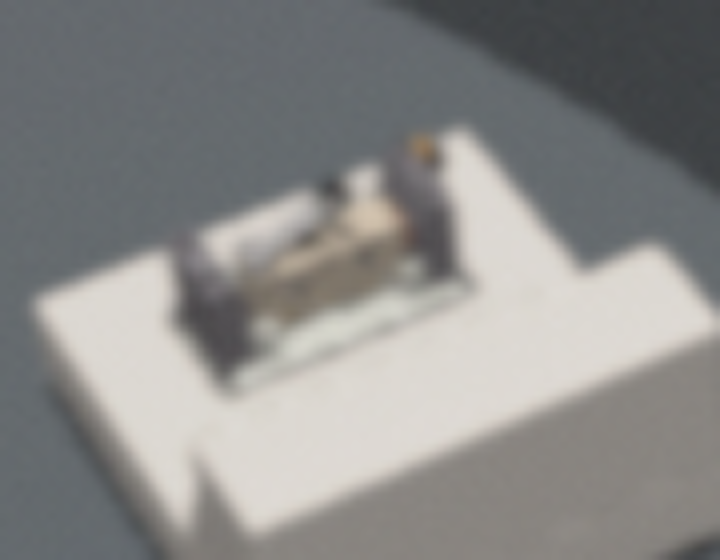

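View pics/l2.png

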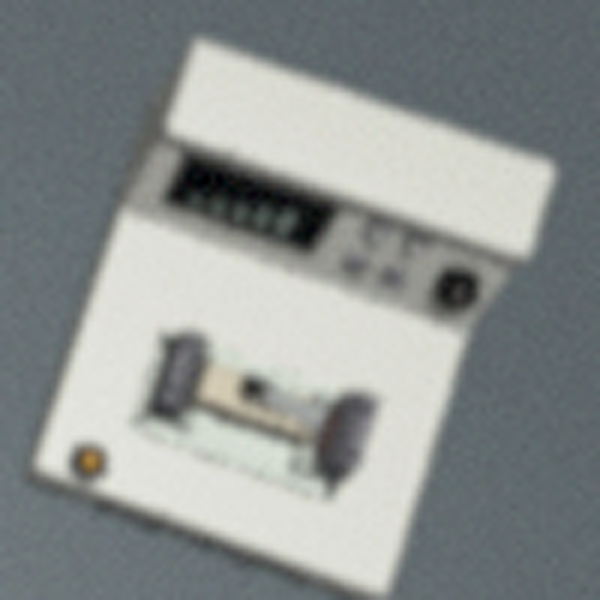

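View pics/l3.png

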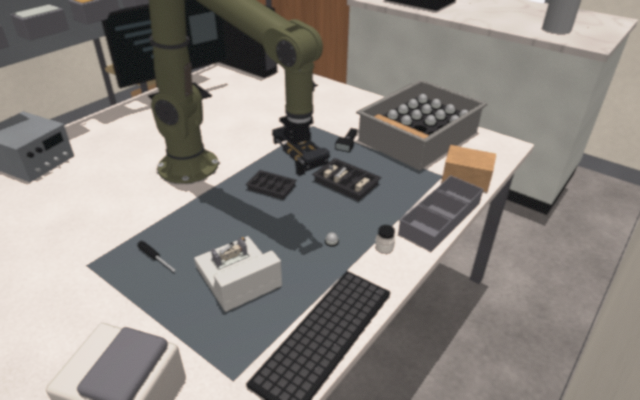

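The switch is centred between the heads and upright. In the scene crop the roller is at (331,187), with (331,185) predicted for a free lever. The other three switches, domes, driver and jar look in place, and the arm is clear. I'm handing in.

```bash
python3 -c "
from bench import *
print(close_job())"
```

```text
the job is handed in; nothing more can be done
None
```

The job is handed in at about 28 s. The roller switch stands in the nest with its lever back up. No verdict was reported.

**What I did:** I took the roller switch by its ends from the tray's second pocket from the far end and stood it on the bare bench. I then regripped it by its 18 mm sides and lowered it into the nest until the floor was felt, at tool height 0.0666 m (0.0665 m expected). After letting go, I pressed the roller with shut fingertips, held it, released and moved clear.

**The press:** The fingertips went about 5.8 mm below first contact, and the last 0.25–0.5 s of that was the hold. The click is at about 4.1 mm and overtravel starts at about 8.2 mm. The vertical force was about 6.8 N. The force reading, corrected for the sideways drag of about 4 N on the roller, suggests only 4.7 mm. The two estimates disagree, but both lie past the click and short of overtravel. The click itself could not be observed directly.

**Last checks:** In the final pictures the switch is upright and centred between the contact heads. Its roller is within about 1 px of the predicted free position. The other switches, domes, driver and jar look unmoved; I did not check the scanner separately.

**What went wrong or disagreed:**
- I turned the wrist the wrong way once before regripping. That brought joint 7 to about −2.68 rad, just inside its −2.69 limit. Nothing was touched, and I reversed it.
- The scene camera read about 1 px low throughout, which I allowed for.

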